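Clamp the price sign on the counter with the cam lever

TASK

Fix the small price sign in the quick-release clamp on the counter. Push the clamp's carriage up by feel, from its end plate, until the pad gently but firmly holds the sign's wooden foot square against the far jaw; then flip the red lever down past centre so that it snaps shut and clamps the sign. Go gently (the foot dents if it is squeezed too hard, and the clamp is not to be leant on), do not tip the sign, leave the other things on the counter alone, and let go of everything.

Things in the scene. Friction and masses are not known exactly. Their poses are not given: they have to be found in the camera images.
- clamp: Grey clamp screwed to the counter. Base plate 285 x 84 x 12 mm, from 180 mm behind to 105 mm ahead of the origin along the clamp's +x, which points from carriage to far jaw (slide direction); z up, origin at counter height. The fixed far jaw (18 mm thick, 74 wide, top 26 mm above the counter) was set by hand: its face is 66 to 80 mm ahead of the origin, not measured.
- carriage (a joint): Slide of the carriage towards the far jaw, 0 (back) to 0.085 m. It moves stiffly, about 12 N of steady push, stays where left and holds 12 N of back-push. Push it by its end plate with shut fingers, do not grip it. When the foot meets the jaw the push rises by 2 N per mm; stop 2 to 5 N above the steady value. No part of the clamp takes more than 25 N.
- push_face (a point): Centre of the outer face (facing the clamp's -x) of the dark steel end plate of the carriage. The plate is 50 mm wide, 12 mm thick, 14 to 52 mm above the counter; this point is 36 mm above it and 125 mm behind the lever's pivot. The space behind is free above the base plate.
- lever_pivot (a point): Axis of the cam lever, on the carriage, 54 mm above the counter; the axis is the clamp's y. It moves with the carriage.
- lever_grip (a point): Point in the middle of the red grip of the lever, 66 mm from the pivot. The grip is 20 mm wide, 12 mm thick and reaches from 34 to 86 mm from the pivot.
- lever (a joint): Cam lever, rad: 0 = open, rising 1 rad (57 degrees) above level and leaning to the clamp's -x, away from the sign; 1 = shut, level over the carriage. Press its end down and away from the sign. It resists most near 0.4 (0.45 N m, about 7 N at the grip), passes centre at about 0.9, then snaps by itself to a hard stop at 1; let go sooner, it springs back. It drives the pad 3 mm forward.
- pad: Black rubber pad at the carriage's front, 50 mm wide, 15 to 26 mm above the counter. Its working face is 10 mm behind this origin along the clamp's x; the origin is the clamp's when the carriage is back and the lever open. Sprung: 2 N per mm, 6 mm of travel, then hard. Clamped well it presses the foot with 5 to 11 N; more than 17 N dents the wood.
- price_sign: Slate price card in a wooden foot, loose, upright on the clamp's base plate between pad and far jaw, a little askew, with gaps of up to about 45 mm to the pad and 30 mm to the jaw. Foot 24 (x) x 62 (y) x 16 mm high; card 4 mm thick, 70 mm wide, top 64 mm above the underside. Origin at the centre of the underside, z up. 60 g.
- tasting_dish: Glazed dish with tasting cubes, 91 mm across, 22 mm high; bystander. Origin under its centre.
- jam_jar: Jam jar, 72 mm across, 102 mm high; bystander. Origin under its centre.
- wrapped_cheese: Wrapped cheese wedge 119 x 78 x 56 mm; bystander. Origin under its centre.
Things that resemble listed ones, but are neither listed nor needed, are in the scene too. What is meant by the price_sign is not green, and is the smaller of those in its own colour.

How it is judged:
By the outcome, as a careful person would: the job done as asked, in the order asked, and still so for the second after the job is handed in, with the robot touching nothing.
It also fails if it takes over 51 s, if anything falls off the work surface, if the arm or the gripper's body presses on something with over 40 N, if the wrist force passes 120 N, or if a joint passes its speed limit or range.

ROBOT

A 7-joint arm with a two-finger parallel gripper is mounted at the origin on a cart in front of the work surface, level with it; the furniture and walls round the work are solid. World frame = base frame: x ahead of the robot, y to its left, z up, the work surface at z = 0. Lengths are in m, angles in rad, forces in N, time in s.
With the tool pointing down it reaches from about 0.4 to 0.85 m from the base axis. Payload 10.4 kg.
Tool frame: the origin (TCP) lies midway between the tips of the shut fingers; the grasp point (between the pads) lies 19 mm behind it (ctrl.pinch_z is the distance from the TCP to the grasp point, in m); z points along the fingers, y is the line along which they close (so a half turn about z gives the same grasp; the last joint's range is limited). The gripper opens to 87 mm and grips with 3 to 60 N. Pads are 19 mm wide; open, the fingers measure 117 mm over their backs; the gripper's body (75 mm by 190 mm) begins 51 mm behind the grasp point.
Start: joints at [-1.21, 0.332, -0.065, 1.46, 0.022, 1.35, -0.088], TCP at [0.234, 0.58, 0.223] pointing down, gripper open.
Joint ranges: [-2.6, 2.6], [-0.5, 2.12], [-1.47, 1.34], [0.16, 2.42], [-1.27, 4.41], [0.06, 2.06], [-2.6, 2.6]. Speed limits (rad/s): [2.22, 2.22, 2.79, 2.79, 3.14, 3.14, 3.14].

INTERFACE

Orientations are given as a unit quaternion [x, y, z, w].
In Python, from bench import ctrl gives the robot as it stands.
- The arm moves only by the tool play_rows, never from a script. Its argument "increments" is one flat list of numbers, 4 for each row, row after row: the shift along the tool's x, y, z in cm, then the turn about the tool's z in degrees. A call has 1 to 10 rows; each row is the pose to reach, as a shift and turn from the pose commanded when the call began, along the tool's axes at that moment; what a row does not reach only later rows make up. A row lasts 1/10 s, in which the tool goes at most 50 mm and 8.59 degrees, less where a joint would pass 70% of its speed; a pose out of reach is approached as far as the arm can. A call with a gripper value outside its range is refused whole. "gripper" is the closure, from 0 (fully open) to 1 (shut), set as the call begins (left out, the last holds). The fingers move at their own pace and stop on an object; "newtons" is the grip in N (left out, the last holds). Time passes only in rows, so rows that repeat a pose let the fingers close. It gives the time, the measured TCP pose, the force, the opening and the grip force at its end, in the units of the state.
- ctrl.observe(): the state, without advancing time (a new reading comes with each control period).
- ctrl.capture(name): name is "side" or "top"; returns a dict with "image" (480x640x3 uint8, red, green, blue), "fx", "fy", "cx", "cy" (pixels), "k1" (the pictures are not rectified: a ray, as slopes to the right and down, at radius r is drawn at 1 + k1 r^2 times it, then the intrinsics apply), "xyz" and "orientation" of the camera in the world. Camera axes: x right, y down, z forward; pixel columns grow to the right and rows downward; lengths in m; the calibration is good to about 2 mm. A picture is of the moment at which its call begins. There is no depth.
- ctrl.hand_in(): hands the job in; it is judged then, once.
The state is a dict: "clock": time; "q": joint angles; "joint_velocities": joint speeds; "joint_efforts": joint torques, N m; "position": TCP position; "eef_rot": TCP orientation; "ft_force": force on the tool from outside, world axes, zero at the start; "moment": the same for the moment, N m; "opening": finger opening in m; "gripper_force": force on a finger pad.
Only numpy, scipy, OpenCV 4.12 (cv2) and the standard library are available. Lean on these libraries where they do the work, as an engineer would, in place of code of your own. Each camera call takes 0.05 s, during which the arm holds its last target. There are 200 camera calls.

## Working session

There is one attempt and no reset: what is moved stays moved. The work goes in short steps, Python scripts to look and compute and a tool call to move; the robot and the scene stay as the last step left them, time stands still between calls to the robot, and variables do not carry over. Pictures are saved under pics/ and viewed, at most 10 in all, crops included, and the job is handed in when it is done.

Besides the shell and the picture viewer there is one more tool, called after "Emit:" by a JSON object that holds its "method" and its "body". play_rows: Moves the arm, as the interface text tells. Its arguments: {"type":"object","properties":{"increments":{"type":"array"},"gripper":{"type":"number"},"newtons":{"type":"number"}},"required":["increments"]}

```bash
ls; mkdir -p pics; cat > h.py <<'E'
import numpy as np, cv2
from scipy.spatial.transform import Rotation as R
from bench import ctrl
def ray(c,u,v):
    x=(u-c["cx"])/c["fx"]; y=(v-c["cy"])/c["fy"]
    p=cv2.undistortPoints(np.array([[[u,v]]],float),np.array([[c["fx"],0,c["cx"]],[0,c["fy"],c["cy"]],[0,0,1]]),np.array([c["k1"],0,0,0.]))[0,0]
    d=R.from_quat(c["orientation"]).apply([p[0],p[1],1]); return np.array(c["xyz"]),d
def onplane(c,u,v,z):
    o,d=ray(c,u,v); return o+d*(z-o[2])/d[2]
def tri(c1,a,c2,b):
    o1,d1=ray(c1,*a);o2,d2=ray(c2,*b)
    s=np.linalg.lstsq(np.c_[d1,-d2],o2-o1,rcond=None)[0]
    p,q=o1+s[0]*d1,o2+s[1]*d2
    return (p+q)/2,np.linalg.norm(p-q)
E
python3 - <<'E'
from h import *
import pickle
cs={}
for n in("top","side"):
    c=ctrl.capture(n); cs[n]=c; cv2.imwrite(f"pics/{n}0.png",c["image"][:,:,::-1]); print(n,c["xyz"],c["orientation"],c["fx"],c["k1"])
pickle.dump(cs,open("c0.pkl","wb"))
s=ctrl.observe();print(s)
E
```

```text
pics
top [0.30261417 0.00687356 1.6656338 ] [ 0.70838591 -0.70232945  0.04800114 -0.05117251] 513.0411919080982 -0.006290972376502587
side [ 0.0967013  -1.26382174  1.01675842] [ 0.87225587 -0.14822897  0.07178103 -0.46048383] 554.6387631672294 -0.058560193827740845
{'clock': 0.1, 'q': array([-1.20964668,  0.33281323, -0.0647177 ,  1.46084579,  0.02158454,
        1.3498591 , -0.08849907]), 'joint_velocities': array([ 0.0001578 , -0.00210672,  0.00177528, -0.00149956, -0.00037968,
        0.00129112, -0.00088624]), 'joint_efforts': array([ 1.63054952e-03, -6.24550152e+01,  2.45617947e-02, -3.90715456e+01,
       -6.16760692e-02,  3.67162423e-02,  1.96438475e-05]), 'position': array([0.23386395, 0.57924221, 0.22183619]), 'eef_rot': array([ 1.90683297e-01,  9.81651415e-01, -6.07023168e-04, -1.01333654e-04]), 'ft_force': array([-0.26665638, -0.56493036, -0.13458237]), 'moment': array([ 0.02453464,  0.00969141, -0.01648125]), 'gripper_force': 0.0, 'opening': 0.08670970082074973}
```

View pics/top0.png

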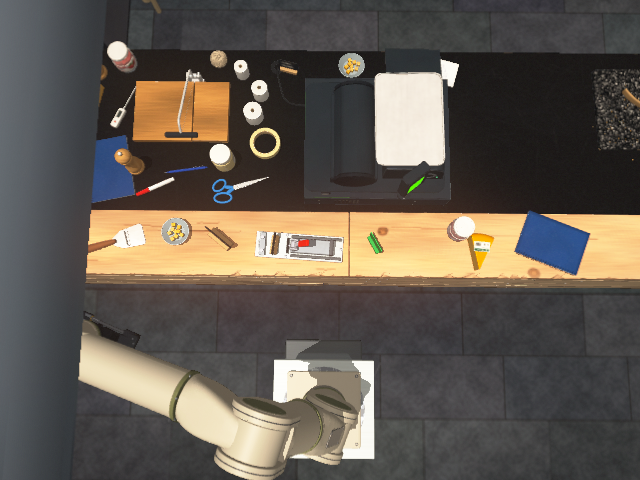

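View pics/side0.png

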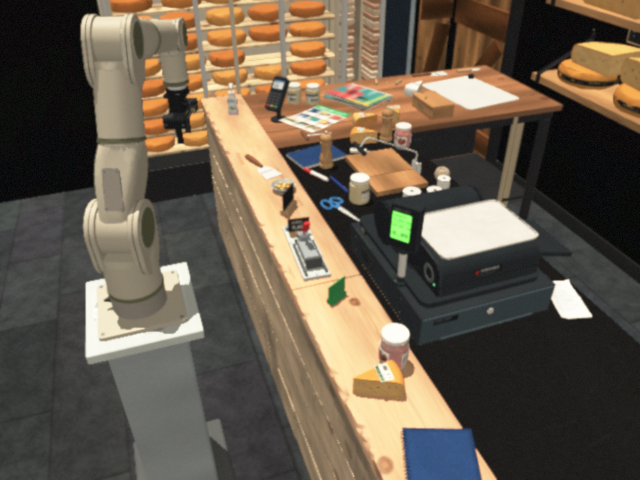

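```bash
python3 - <<'E'
from h import *
import pickle
cs=pickle.load(open("c0.pkl","rb"))
a=cs["top"]["image"][222:272,245:355]; b=cs["side"]["image"][205:285,270:350]
A=cv2.resize(a,None,fx=7,fy=7,interpolation=cv2.INTER_CUBIC)
B=cv2.resize(b,None,fx=7,fy=7,interpolation=cv2.INTER_CUBIC)
cv2.imwrite("pics/tc.png",A[:,:,::-1]); cv2.imwrite("pics/sc.png",B[:,:,::-1])
for n,uv in dict(jl_top=(256,232),jl_bot=(255,257),r_top=(342,234),r_bot=(341,262)).items(): print(n,onplane(cs["top"],*uv,0.012))
E
```

```text
jl_top [0.55582987 0.22601604 0.012     ]
jl_bot [0.47384991 0.22709136 0.012     ]
r_top [ 0.55155168 -0.05456224  0.012     ]
r_bot [ 0.45996345 -0.05160425  0.012     ]
```

View pics/tc.png

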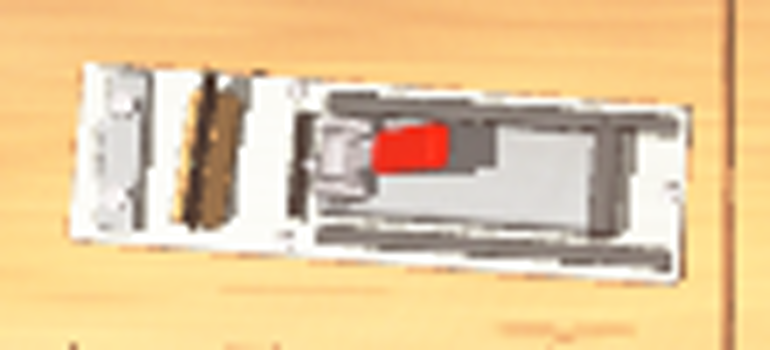

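View pics/sc.png

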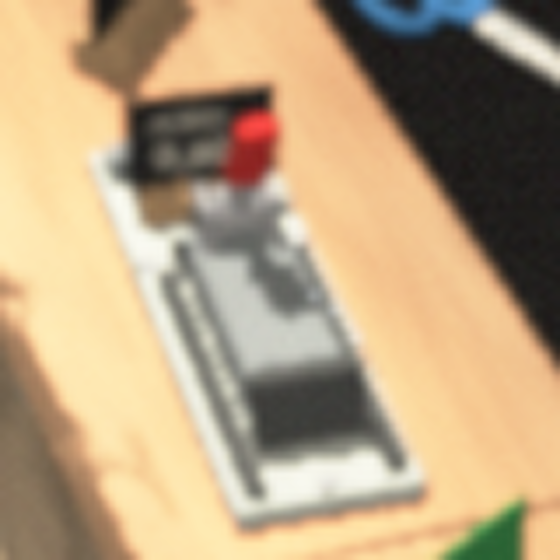

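```bash
python3 - <<'E'
from h import *
import pickle
cs=pickle.load(open("c0.pkl","rb"));c=cs["top"]
P=lambda x,y,z:onplane(c,245+(x+.5)/7-.5,222+(y+.5)/7-.5,z)
px=np.array([P(85,65,.012),P(690,105,.012),P(682,282,.012),P(72,240,.012)])[:,:2]
mod=np.array([[105,42],[-180,42],[-180,-42],[105,-42]])/1e3 # clamp x,y; determine y side below
best=None
for sg in(1,-1):
    m=mod*[1,sg]; mc=m-m.mean(0);pc=px-px.mean(0)
    H=mc.T@pc; U,S,V=np.linalg.svd(H);Rm=V.T@U.T
    if np.linalg.det(Rm)<0: continue
    t=px.mean(0)-Rm@m.mean(0); print(sg,"yaw",np.degrees(np.arctan2(Rm[1,0],Rm[0,0])),"org",t,"res",(px-(m@Rm.T+t))*1e3)
    best=(Rm,t)
Rm,t=best; np.savez("clamp.npz",R=Rm,t=t)
for n,a in dict(endplate_t1=(635,122,.052),endplate_b1=(625,238,.052),ep_in_t=(600,122,.052),ep_in_b=(588,235,.052),pad_t=(312,113,.026),pad_b=(303,217,.026),padback=(293,113,.026),levtop_t=(447,122,.115),levtop_b=(447,170,.115),redlow=(372,150,.085),piv=(345,155,.054),jawface_t=(150,72,.026),jawface_b=(140,228,.026),foot_lt=(190,85,.03),foot_rb=(228,228,.03),foot_rt=(243,88,.028)).items():
    print(n,((P(*a)[:2]-t)@Rm*1e3).round(1))
# tool
s=ctrl.observe();print(R.from_quat(s["eef_rot"]).as_matrix().round(3))
E
```

```text
-1 yaw 86.65971734189192 org [0.51237496 0.12200937] res [[-0.79902465 -0.6008191 ]
 [-0.7006617   1.82338916]
 [ 0.49597875  0.40149278]
 [ 1.00370759 -1.62406284]]
endplate_t1 [-152.6  -25.9]
endplate_b1 [-151.4   27.2]
ep_in_t [-136.7  -24.8]
ep_in_b [-134.6   27. ]
pad_t [ -4.1 -23.8]
pad_b [-3.6 24.6]
padback [  4.7 -23.2]
levtop_t [-69.8 -11.5]
levtop_b [-71.3   9.6]
redlow [-36.3  -0.9]
piv [-22.5  -1.8]
jawface_t [ 72.1 -37.9]
jawface_b [70.8 34.7]
foot_lt [ 52.7 -32.5]
foot_rb [30.  32.4]
foot_rt [ 28.4 -33. ]
[[-0.927  0.374 -0.   ]
 [ 0.374  0.927 -0.001]
 [-0.    -0.001 -1.   ]]
```

```bash
cat >> h.py <<'E'
K=np.load("clamp.npz")
def go(cx,cy,z):
    "tool shift (cm) and turn (deg) to clamp point, tool x on clamp x"
    s=ctrl.observe(); M=R.from_quat(s["eef_rot"]).as_matrix()
    p=np.r_[K["R"]@[cx,cy]+K["t"],z]; d=M.T@(p-s["position"])*100
    yaw=np.arctan2(M[1,0],M[0,0]); w=np.arctan2(K["R"][1,0],K["R"][0,0])
    print("target",p.round(4),"shift",d.round(2),"turn",np.degrees(yaw-w).round(2))
def st():
    s=ctrl.observe(); p=s["position"]; q=K["R"].T@(p[:2]-K["t"]); f=s["ft_force"]
    print("t",s["clock"],"clamp xy z mm",(q*1e3).round(1),round(p[2]*1e3,1),"f_clamp",(K["R"].T@f[:2]).round(2),f[2].round(2),"q",s["q"].round(2))
E
python3 -c "
from h import *
go(-.19,0,.22); go(-.19,0,.15); st()"
```

```text
target [ 0.5013 -0.0677  0.22  ] shift [-49.02 -49.97   0.25] turn 71.35
target [ 0.5013 -0.0677  0.15  ] shift [-49.02 -49.97   7.25] turn 71.35
t 0.1 clamp xy z mm [440.2 304.7] 221.8 f_clamp [-0.58  0.23] -0.13 q [-1.21  0.33 -0.06  1.46  0.02  1.35 -0.09]
```

Emit:
{"method": "play_rows", "body": {"increments": [-1.5,-1.5,0,3,-4,-4,0,7,-7,-7,0,11,-10,-10,0,15,-13,-13,0,20,-16,-16,0,25,-19,-19,0,30,-22,-22,0,35,-25,-25,0,40,-28,-28,0,44], "gripper": 1, "newtons": 10}}

```text
clock: 1.1
position: [0.389, 0.2133, 0.2224]
eef_rot: [0.546, 0.838, 0.0, -0.0]
ft_force: [0.8, 0.3, 0.3]
opening: 0.0148
gripper_force: 0.0
```

```bash
python3 -c "
from h import *
go(-.19,0,.15); st()"
```

```text
target [ 0.5013 -0.0677  0.15  ] shift [-30.24  -1.07   7.23] turn 27.16
t 1.1 clamp xy z mm [ 84.  128.5] 222.4 f_clamp [ 0.36 -0.79] 0.31 q [-0.86 -0.08  0.24  1.92  0.02  1.3  -0.21]
```

Emit:
{"method": "play_rows", "body": {"increments": [-4,0,0,4,-8,0,0,8,-12,0,0,12,-16,-0.3,0,16,-20,-0.6,0,20,-24,-0.9,2,24,-27.5,-1.1,4,27.2,-29.5,-1.1,6,27.2,-29.8,-1.1,7,27.2,-29.8,-1.1,7,27.2]}}

```text
clock: 2.1
position: [0.499, -0.0617, 0.1511]
eef_rot: [0.727, 0.687, -0.001, -0.001]
ft_force: [0.5, -0.2, 0.6]
opening: 0.0002
gripper_force: 0.0
```

```bash
python3 - <<'E'
from h import *
go(-.185,0,.024); st()
c=ctrl.capture("side"); b=c["image"][185:285,260:360]
cv2.imwrite("pics/s1.png",cv2.resize(b,None,fx=6,fy=6,interpolation=cv2.INTER_CUBIC)[:,:,::-1])
E
```

```text
target [ 0.5016 -0.0627  0.024 ] shift [-0.08  0.31 12.71] turn 0.11
t 2.1 clamp xy z mm [-184.1    2.7] 151.1 f_clamp [-0.19 -0.51] 0.61 q [-0.52  0.12  0.6   1.9  -0.07  1.15  0.05]
```

View pics/s1.png

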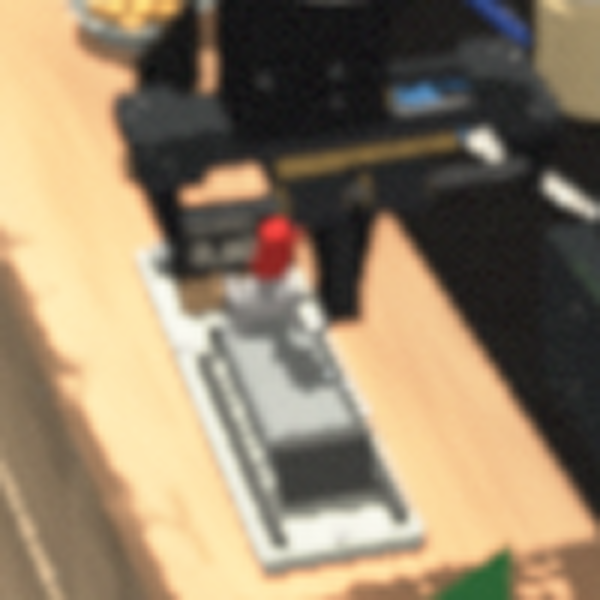

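```bash
python3 - <<'E'
from h import *
import pickle
c=pickle.load(open("c0.pkl","rb"))["side"]
p=ctrl.observe()["position"]
v=R.from_quat(c["orientation"]).inv().apply(p-np.array(c["xyz"]))
u=np.array([v[0]/v[2]*c["fx"]+c["cx"],v[1]/v[2]*c["fy"]+c["cy"]]); print(u,(u-[260,185])*6,v)
E
```

```text
[315.93533882 236.5393016 ] [335.61203292 309.23580957] [ 9.89022245e-05 -4.53720787e-03  1.53522405e+00]
```

Emit:
{"method": "play_rows", "body": {"increments": [0,0.1,1.5,0,0,0.2,4,0,0,0.3,6.5,0,0,0.3,9,0,0,0.3,10.5,0,0,0.3,11.5,0,0,0.3,12.2,0,0,0.3,12.6,0,0,0.3,12.6,0]}}

```text
clock: 3.05
position: [0.5032, -0.0614, 0.0267]
eef_rot: [0.726, 0.687, 0.0, -0.0]
ft_force: [-0.9, 0.3, 0.9]
opening: 0.0004
gripper_force: 0.0
```

```bash
python3 -c "
from h import *
st()"
```

```text
t 3.05 clamp xy z mm [-183.7   -1.5] 26.7 f_clamp [0.21 0.86] 0.9 q [-0.46  0.32  0.56  2.   -0.22  0.89  0.16]
```

Emit:
{"method": "play_rows", "body": {"increments": [0.5,0,0.1,0,1.0,0,0.1,0,1.4,0,0.1,0,1.7,0,0.1,0,1.9,0,0.1,0,2.1,0,0.1,0,2.3,0,0.1,0,2.5,0,0.1,0,2.7,0,0.1,0,2.9,0,0.1,0]}}

```text
clock: 4.05
position: [0.5044, -0.0361, 0.0256]
eef_rot: [0.727, 0.686, -0.001, 0.001]
ft_force: [-0.2, -12.2, 0.4]
opening: 0.0005
gripper_force: 6.2
```

```bash
python3 -c "
from h import *
st()"
```

```text
t 4.05 clamp xy z mm [-158.3   -1.3] 25.6 f_clamp [-12.16  -0.55] 0.44 q [-0.51  0.31  0.55  2.   -0.21  0.88  0.1 ]
```

Emit:
{"method": "play_rows", "body": {"increments": [0.25,0,0,0,0.5,0,0,0,0.75,0,0,0,1.0,0,0,0,1.25,0,0,0,1.5,0,0,0,1.75,0,0,0,2.0,0,0,0,2.25,0,0,0,2.5,0,0,0]}}

```text
clock: 5.05
position: [0.506, -0.0114, 0.0256]
eef_rot: [0.728, 0.686, -0.001, 0.001]
ft_force: [0.7, -12.1, 2.1]
opening: 0.0005
gripper_force: 6.4
```

```bash
python3 -c "
from h import *
st()"
```

```text
t 5.05 clamp xy z mm [-133.5   -1.4] 25.6 f_clamp [-12.02  -1.39] 2.07 q [-0.55  0.31  0.54  2.   -0.2   0.88  0.04]
```

Emit:
{"method": "play_rows", "body": {"increments": [0.2,0,0,0,0.4,0,0,0,0.6,0,0,0,0.8,0,0,0,1.0,0,0,0,1.2,0,0,0,1.4,0,0,0,1.6,0,0,0,1.8,0,0,0,2.0,0,0,0]}}

```text
clock: 6.05
position: [0.5072, 0.0085, 0.0256]
eef_rot: [0.728, 0.686, -0.001, 0.001]
ft_force: [0.3, -13.8, 1.3]
opening: 0.0006
gripper_force: 6.6
```

```bash
python3 - <<'E'
from h import *
st()
c=ctrl.capture("top")["image"]; b=c[222:272,245:355]
cv2.imwrite("pics/t2.png",cv2.resize(b,None,fx=7,fy=7,interpolation=cv2.INTER_CUBIC)[:,:,::-1])
E
```

```text
t 6.05 clamp xy z mm [-113.6   -1.5] 25.6 f_clamp [-13.77  -1.11] 1.33 q [-0.58  0.31  0.53  2.   -0.2   0.88  0.  ]
```

View pics/t2.png

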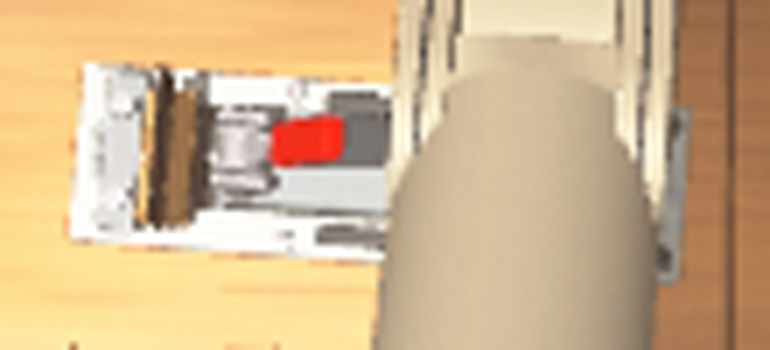

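Emit:
{"method": "play_rows", "body": {"increments": [0.05,0,0,0,0.05,0,0,0]}}

```text
clock: 6.3
position: [0.5073, 0.0089, 0.0256]
eef_rot: [0.728, 0.686, -0.001, 0.001]
ft_force: [0.1, -12.6, 0.9]
opening: 0.0008
gripper_force: 6.4
```

Emit:
{"method": "play_rows", "body": {"increments": [0.05,0,0,0,0.05,0,0,0]}}

```text
clock: 6.5
position: [0.5073, 0.0092, 0.0256]
eef_rot: [0.728, 0.686, -0.001, 0.002]
ft_force: [0.8, -13.7, 0.8]
opening: 0.0004
gripper_force: 6.8
```

Emit:
{"method": "play_rows", "body": {"increments": [0.05,0,0,0,0.05,0,0,0]}}

```text
clock: 6.7
position: [0.5073, 0.0095, 0.0256]
eef_rot: [0.728, 0.686, -0.001, 0.002]
ft_force: [0.9, -15.1, 1.0]
opening: 0.0003
gripper_force: 7.1
```

Emit:
{"method": "play_rows", "body": {"increments": [0.05,0,0,0,0.05,0,0,0]}}

```text
clock: 6.9
position: [0.5073, 0.0098, 0.0256]
eef_rot: [0.728, 0.686, -0.001, 0.002]
ft_force: [-0.4, -14.3, 1.8]
opening: 0.0009
gripper_force: 7.4
```

Emit:
{"method": "play_rows", "body": {"increments": [0.06,0,0,0,0.06,0,0,0]}}

```text
clock: 7.1
position: [0.5073, 0.0102, 0.0256]
eef_rot: [0.728, 0.686, -0.001, 0.002]
ft_force: [0.5, -15.5, 1.6]
opening: 0.0005
gripper_force: 7.8
```

Emit:
{"method": "play_rows", "body": {"increments": [0.02,0,0,0,0.02,0,0,0]}}

```text
clock: 7.3
position: [0.5074, 0.0102, 0.0256]
eef_rot: [0.728, 0.686, -0.001, 0.002]
ft_force: [0.2, -15.9, 1.5]
opening: 0.0003
gripper_force: 8.0
```

Emit:
{"method": "play_rows", "body": {"increments": [0.0,0,0,0]}}

```text
clock: 7.4
position: [0.5073, 0.0102, 0.0256]
eef_rot: [0.728, 0.686, -0.001, 0.002]
ft_force: [-0.5, -15.8, 2.0]
opening: 0.0005
gripper_force: 8.0
```

Emit:
{"method": "play_rows", "body": {"increments": [-0.3,0,0,0,-1,0,0,0,-2,0,0,0,-2.5,0,-2,0,-2.5,0,-5,0,-2.5,0,-8,0,-2.5,0,-11,0,-2.5,0,-13,0,-2.5,0,-14,0,-2.5,0,-14,0]}}

```text
clock: 8.4
position: [0.5064, -0.0102, 0.1663]
eef_rot: [0.727, 0.687, 0.001, 0.0]
ft_force: [-0.6, 0.6, 0.8]
opening: 0.0006
gripper_force: 0.0
```

```bash
python3 - <<'E'
from h import *
st()
go(.013,0,.165)
c=ctrl.capture("top"); im=c["image"]; b=im[222:272,245:355]
hs=cv2.cvtColor(b,cv2.COLOR_RGB2HSV); m=((hs[...,0]<8)|(hs[...,0]>172))&(hs[...,1]>190)&(hs[...,2]>120)
v,u=np.nonzero(m); print("red u",u.min()+245,u.max()+245,"v",v.min()+222,v.max()+222)
for uu in(u.max()+245.5,u.min()+244.5): print(((onplane(c,uu,(v.min()+v.max())/2+222,.118 if uu>u.mean()+245 else .083)[:2]-K["t"])@K["R"]*1e3).round(1))
cv2.imwrite("pics/t3.png",cv2.resize(b,None,fx=7,fy=7,interpolation=cv2.INTER_CUBIC)[:,:,::-1])
E
```

```text
t 8.4 clamp xy z mm [-132.3   -1.8] 166.3 f_clamp [0.57 0.6 ] 0.8 q [-0.61  0.11  0.58  1.87 -0.07  1.18 -0.06]
target [0.5131 0.135  0.165 ] shift [14.53 -0.14  0.15] turn 0.15
red u 283 292 v 239 245
[-22.2   1.4]
[11.3 -1.1]
```

View pics/t3.png

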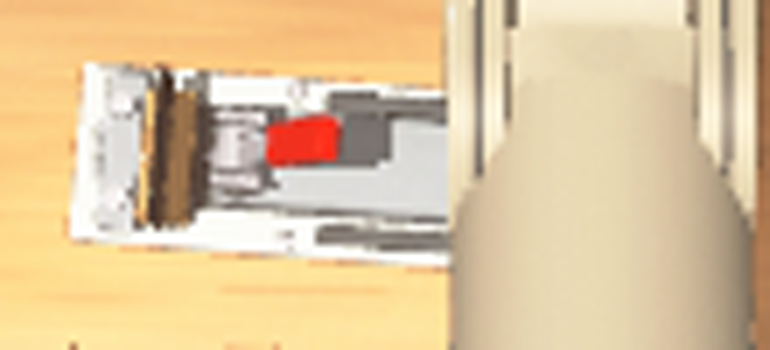

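Emit:
{"method": "play_rows", "body": {"increments": [2,0,0,0,5,0,0,0,8,0,0,0,11,0,0,0,13.5,0,0,0,15,0,0,0,15.2,0,1.5,0,15.2,0,3.2,0,15.2,0,4.5,0,15.2,0,4.5,0]}}

```text
clock: 9.45
position: [0.513, 0.1406, 0.1182]
eef_rot: [0.727, 0.687, -0.002, -0.0]
ft_force: [1.4, -0.6, -0.1]
opening: 0.0001
gripper_force: 0.0
```

```bash
python3 -c "
from h import *
st()"
```

```text
t 9.45 clamp xy z mm [18.6  0.4] 118.2 f_clamp [-0.47 -1.41] -0.1 q [-0.76  0.23  0.46  1.85 -0.11  1.09 -0.31]
```

Emit:
{"method": "play_rows", "body": {"increments": [-0.3,0,0.1,0,-0.6,0,0.2,0,-0.9,0,0.2,0,-1.2,0,0.2,0,-1.4,0,0.2,0]}}

```text
clock: 9.95
position: [0.5137, 0.1273, 0.1189]
eef_rot: [0.727, 0.687, 0.0, 0.0]
ft_force: [0.1, -0.0, -0.5]
opening: 0.0005
gripper_force: 0.0
```

Emit:
{"method": "play_rows", "body": {"increments": [-0.2,0,0,0,-0.4,0,0,0]}}

```text
clock: 10.15
position: [0.5134, 0.1237, 0.1186]
eef_rot: [0.726, 0.687, 0.0, -0.0]
ft_force: [-0.2, 0.9, 0.1]
opening: 0.0002
gripper_force: 0.0
```

Emit:
{"method": "play_rows", "body": {"increments": [-0.15,0,0,0,-0.3,0,0,0,-0.3,0,0,0]}}

```text
clock: 10.45
position: [0.5132, 0.1209, 0.1186]
eef_rot: [0.726, 0.687, 0.0, -0.0]
ft_force: [0.1, 0.2, 0.2]
opening: 0.0003
gripper_force: 0.6
```

```bash
python3 -c "
from h import *
st()"
```

```text
t 10.45 clamp xy z mm [-1.  -0.9] 118.6 f_clamp [ 0.25 -0.08] 0.24 q [-0.74  0.21  0.48  1.87 -0.11  1.09 -0.28]
```

Emit:
{"method": "play_rows", "body": {"increments": [-0.3,0,0.2,0,-0.6,0,0.4,0,-0.9,0,0.6,0,-1.2,0,0.8,0,-1.5,0,1.05,0,-1.8,0,1.35,0,-2.0,0,1.6,0,-2.2,0,1.8,0]}}

```text
clock: 11.25
position: [0.512, 0.0992, 0.1005]
eef_rot: [0.726, 0.687, 0.0, -0.0]
ft_force: [-0.5, 5.6, 4.7]
opening: 0.0004
gripper_force: 3.3
```

```bash
python3 -c "
from h import *
st()"
```

```text
t 11.25 clamp xy z mm [-22.8  -1. ] 100.5 f_clamp [5.55 0.86] 4.68 q [-0.71  0.22  0.49  1.9  -0.12  1.04 -0.23]
```

Emit:
{"method": "play_rows", "body": {"increments": [-0.1,0,0.3,0,-0.2,0,0.6,0,-0.35,0,0.9,0,-0.5,0,1.2,0,-0.6,0,1.5,0,-0.7,0,1.8,0]}}

```text
clock: 11.85
position: [0.5119, 0.0902, 0.0826]
eef_rot: [0.727, 0.687, -0.0, 0.001]
ft_force: [-0.4, -2.4, 5.7]
opening: 0.0009
gripper_force: 2.5
```

```bash
python3 -c "
from h import *
st()"
```

```text
t 11.85 clamp xy z mm [-31.8  -1.3] 82.6 f_clamp [-2.44  0.22] 5.67 q [-0.7   0.24  0.49  1.92 -0.13  1.01 -0.21]
```

Emit:
{"method": "play_rows", "body": {"increments": [-0.1,0,0.3,0,-0.2,0,0.6,0,-0.25,0,0.9,0,-0.3,0,1.2,0,-0.3,0,1.45,0]}}

```text
clock: 12.35
position: [0.5111, 0.0886, 0.0675]
eef_rot: [0.727, 0.687, -0.0, -0.0]
ft_force: [-0.4, -0.1, 0.7]
opening: -0.0002
gripper_force: 0.2
```

Emit:
{"method": "play_rows", "body": {"increments": [0,0,0.15,0,0,0,0.3,0]}}

```text
clock: 12.55
position: [0.5111, 0.0889, 0.0647]
eef_rot: [0.726, 0.687, -0.0, -0.0]
ft_force: [-0.1, 0.4, 0.3]
opening: 0.0003
gripper_force: 0.0
```

```bash
python3 -c "
from h import *
st()"
```

```text
t 12.55 clamp xy z mm [-33.1  -0.7] 64.7 f_clamp [0.43 0.09] 0.34 q [-0.69  0.27  0.48  1.94 -0.15  0.97 -0.19]
```

Emit:
{"method": "play_rows", "body": {"increments": [0,0,-1,0,0,0,-3,0,0,0,-6,0,0,0,-9,0,-2,0,-11,0,-6,0,-12,0,-10,0,-12,0,-14,0,-12,0,-17,0,-12,0,-18,0,-12,0]}}

```text
clock: 13.55
position: [0.5009, -0.0946, 0.186]
eef_rot: [0.728, 0.685, 0.0, 0.0]
ft_force: [0.1, -0.2, -0.1]
opening: 0.0008
gripper_force: 0.0
```

```bash
python3 - <<'E'
from h import *
st()
a=ctrl.capture("top")["image"][222:272,245:355]; b=ctrl.capture("side")["image"][205:285,270:350]
f=lambda x,k:cv2.resize(x,None,fx=k,fy=k,interpolation=cv2.INTER_CUBIC)
A=f(a,3.6); B=f(b,4.9)[:,:392]; h=max(A.shape[0],B.shape[0])
o=np.zeros((h,A.shape[1]+B.shape[1],3),np.uint8); o[:A.shape[0],:A.shape[1]]=A; o[:B.shape[0],A.shape[1]:]=B
cv2.imwrite("pics/f.png",o[:,:,::-1])
E
```

```text
t 13.55 clamp xy z mm [-216.9   -1.2] 186.0 f_clamp [-0.2  -0.13] -0.1 q [-0.51  0.1   0.66  1.84 -0.06  1.22  0.1 ]
```

View pics/f.png

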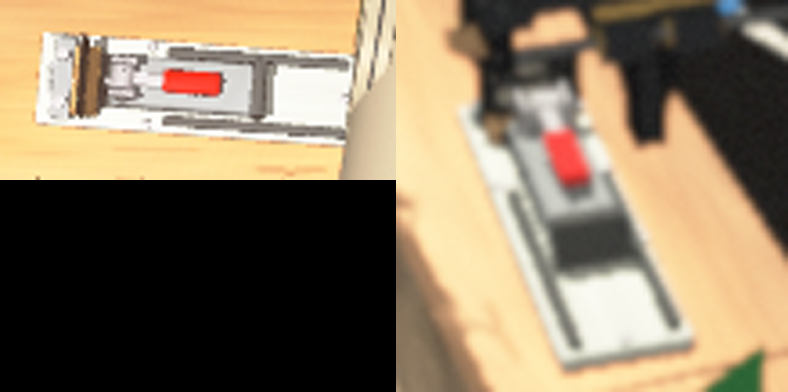

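The picture shows the red lever level over the carriage. The sign's foot is square against the jaw, and the gripper is clear of everything.

```bash
python3 -c "
from bench import ctrl
print(ctrl.hand_in())"
```

```text
the job is handed in; nothing more can be done
None
```

The sign is clamped and handed in: I stopped the carriage about 3.6 N above its steady push, the lever snapped shut, and the last picture shows the sign upright against the far jaw with the gripper clear, at about 13.6 s of robot time.

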